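# Swing the filter funnel over the conical flask

## Robot

A 6-joint arm with a two-finger parallel gripper is mounted at the origin on the work surface. World frame = base frame: x ahead of the robot, y to its left, z up, the work surface at z = 0. Lengths are in m, angles in rad, forces in N, time in s.
With the tool pointing down it reaches from about 0.225 to 0.875 m from the base axis. Payload 3.4 kg.
Tool frame: the origin (TCP) lies at the very end of the fingers, on their centre line; the grasp point (between the pads) lies 19 mm behind it; x points along the fingers, z is the direction in which the jaws open and shut, and the axes are right-handed (so a half turn about x gives the same grasp; the last joint's range is limited). The gripper opens to 85 mm and grips with 20 to 120 N. Pads are 22 mm wide; open, the fingers measure 114 mm over their backs; the gripper's body (76 mm by 85 mm) begins 54 mm behind the grasp point. The pads swing forward as they close: fully open they stand 13 mm farther back than shut.
Start: joints at [1.214, 0.276, 1.505, -0, 1.361, -0.121], TCP at [0.134, 0.559, 0.231] pointing down, gripper open.
Joint ranges: [-2.89, 2.89], [-0.75, 2.08], [0.22, 2.7], [-1.18, 4.32], [0.11, 2.71], [-2.7, 2.7]. Speed limits (rad/s): [2.57, 2.57, 3.14, 3.14, 3.14, 3.14].

## Interface

Orientations are given as a unit quaternion [w, x, y, z].
In Python, from rig import manip, viewer, finder gives the robot as it stands.
- The arm moves only by the tool move_arm, never from a script. Its argument "rows" is a list of rows, each a list of 3 entries, a list of its own where there are three numbers: the shift along the tool's x, y, z in mm, then the turn about the tool's x in rad, then the finger opening in mm, from 0 to 85.4. A call has 1 to 8 rows; each row is the pose to reach, as a shift and turn from the pose measured when the call began, along the tool's axes at that moment; what a row does not reach only later rows make up. A row lasts 1/12 s, in which the tool goes at most 41.7 mm and 7.16 degrees, less where a joint would pass 70% of its speed; a pose out of reach is approached as far as the arm can. A call with a gripper value outside its range is refused whole. The fingers move at their own pace and stop on an object; "force" is the grip in N (left out, the last holds). Time passes only in rows, so rows that repeat a pose let the fingers close. It gives the time, the measured TCP pose, the force and the opening at its end, in the units of the state.
- manip.get_state(): the state, without advancing time (a new reading comes with each control period).
- viewer.get_image(name): name is "scene" or "top"; returns the picture (420x560x3 uint8, red, green, blue); there is no depth.
- viewer.get_calibration(name): a dict with "mtx" (3x3 intrinsics, pixels), "k1" (the pictures are not rectified: a ray, as slopes to the right and down, at radius r is drawn at 1 + k1 r^2 times it, then the intrinsics apply), "R" (3x3) and "t" (3): a world point X has camera coordinates R X + t. Camera axes: x right, y down, z forward; pixel columns grow to the right and rows downward; lengths in m; the calibration is good to about 2 mm. A picture is of the moment at which its call begins. get_calibration takes no time and is no camera call.
- manip.sign_off(): hands the job in, once; it reports no verdict.
Trained networks look in the newest picture that a camera, given by its name, has taken for a name from the list of things; names that differ only in an ending like _2 or _b are one class to them, and where a whole thing is asked for, a point or a joint stands for the part that bears it (a point fixed in the world has none). Each returns a list of dicts, best first, with "score" (0 to 1); they miss things now and then, are a little off and sometimes report something else, mostly with a low value. They report only what shows in the picture. A call takes as long as a camera call.
- finder.look_for(target, camera): "centre" ([column, row] in pixels, amid what is visible of it).
- finder.trace(target, camera): "mask" (420x560 bool, what is visible of it) and "centre" ([column, row] in pixels, amid what is visible of it).
The state is a dict: "clock": time; "qpos": joint angles; "qd": joint speeds; "effort": joint torques, N m; "position": TCP position; "ee_rot": TCP orientation; "contact_force": force on the tool from outside, world axes, zero at the start; "moment": the same for the moment, N m; "width": finger opening in m.
Only numpy, scipy, OpenCV 4.12 (cv2) and the standard library are available. Lean on these libraries where they do the work, as an engineer would, in place of code of your own. Each camera call takes 0.05 s, during which the arm holds its last target.

## Task

Push the stand's flat metal swing arm round with a fingertip until the funnel's stem hangs over the middle of the conical flask's open mouth, then leave it standing still there. Push gently on the metal arm only, without pinching it or touching the funnel, and leave the flask and all the other vessels standing where they are.

Things in the scene. Friction and masses are not known exactly. Their poses are not given: they have to be found in the camera images.
- stand: Fixed stand on the bench. Its origin lies on the bench at the foot of its upright steel post (16 mm diameter, top at 218 mm), and the post is the vertical pivot axis of the swing arm. A grey base plate (150 x 120 x 12 mm) runs from 30 mm before to 120 mm behind the post; the stand's own -x axis is its front. The stand's place and yaw differ each time.
- swing (a joint): Angle (rad) of the swing arm about the post. At 0 the arm points along the stand's own -x axis; it grows counter-clockwise seen from above. Stops at -1.6 and 1.6. It moves freely both ways with light, steady friction (about 0.22 N m, so about 2 N at mid arm) and stays where it is left.
- bar_mid (a point): Point on the swing arm 110 mm out from the post's axis, in the middle of the bar's section, 194 mm above the bench. The arm is a plain straight aluminium bar standing on edge, 10 mm thick and 26 mm tall (from 181 to 207 mm above the bench), bare from 16 to 165 mm from the post's axis, with nothing above it. Push on either flat side, near this point.
- funnel: White plastic filter funnel seated in a ring at the end of the swing arm, on the arm's centre line, its axis 200 mm from the post's axis. The origin is the centre of the lower end of its stem, 122 mm above the bench (stem 9 mm across at the tip). The cone's rim is 76 mm across and 216 mm above the bench. It is not to be touched.
- flask: The conical flask: clear glass, wide round foot 76 mm across, tapering to a narrower open neck, 110 mm tall. Loose; the origin is the centre of its underside. The only vessel of the four under the arm's circle that is cone shaped. It must stay where it stands.
- flask_mouth (a point): Centre of the conical flask's open mouth, 110 mm above the bench; the opening is about 35 mm across. It lies within 5 mm of the circle that the funnel's stem travels.
- beaker: Clear open beaker with straight walls, 70 mm across, 92 mm tall, loose; stands under the funnel's circle; leave alone. Origin at the centre of its underside.
- bottle: Capped amber bottle with a label, 54 mm across, 105 mm tall, loose; stands under the funnel's circle; leave alone. Origin at the centre of its underside.
- jar: Low white capped jar, 64 mm across, 68 mm tall, loose; stands under the funnel's circle; leave alone. Origin at the centre of its underside.
- measuring_flask: Measuring flask with a round bulb 62 mm across and a long thin stoppered neck, 170 mm tall, loose; stands behind the post to one side; leave alone. Origin at the centre of its underside.

How it is judged:
By the outcome, as a careful person would: the job done as asked, in the order asked, and still so for the second after the job is handed in, with the robot touching nothing.
It also fails if it takes over 35 s, if anything falls off the work surface, if the arm or the gripper's body presses on something with over 40 N, if the wrist force passes 120 N, or if a joint passes its speed limit or range.

## Working session

There is one attempt and no reset: what is moved stays moved. The work goes in short steps, Python scripts to look and compute and a tool call to move; the robot and the scene stay as the last step left them, time stands still between calls to the robot, and variables do not carry over. Pictures are saved under pics/ and viewed, and the job is handed in when it is done.

Besides the shell and the picture viewer there is one more tool, called after "Emit:" as a command line: name --argument value ..., lists and objects as JSON in quotes. move_arm: Moves the arm, as the interface text tells. Its arguments: {"type":"object","properties":{"rows":{"type":"array"},"force":{"type":"number"}},"required":["rows"]}

```bash
mkdir -p pics; ls; python3 - <<'E'
from rig import manip, viewer, finder
import cv2
s=manip.get_state(); print(s)
for c in("scene","top"):
    im=viewer.get_image(c); cv2.imwrite(f"pics/a_{c}.png",im[:,:,::-1]); print(c,viewer.get_calibration(c))
    for n in("stand","swing","bar_mid","funnel","flask","flask_mouth","beaker","bottle","jar"):
        print(n,[(r['score'],r['centre']) for r in finder.look_for(n,c)][:3])
E
```

```text
pics
{'clock': 0.0, 'qpos': array([ 1.21402053e+00,  2.76586691e-01,  1.50616139e+00,  2.86985435e-05,
        1.36070085e+00, -1.20991447e-01]), 'qd': array([ 0.00059187,  0.00017923, -0.00057701, -0.00045486, -0.00042084,
        0.00115846]), 'effort': array([-3.08517365e-04, -4.16777050e+01, -2.45797223e+01, -1.36876946e-05,
        1.12489332e-02,  6.88169266e-06]), 'position': array([0.1341227 , 0.55858038, 0.23043319]), 'ee_rot': array([ 0.55477424, -0.43805049,  0.55590595,  0.43738528]), 'contact_force': array([-0.21776716, -0.89474805, -0.78834082]), 'moment': array([ 0.00856005, -0.00979732, -0.04011626]), 'width': 0.08547800665682989}
scene {'mtx': array([[504.57815773,   0.        , 283.00470059],
       [  0.        , 504.57815773, 209.05180996],
       [  0.        ,   0.        ,   1.        ]]), 'k1': -0.15849131671864788, 'R': array([[ 0.55828948,  0.82959428, -0.00928362],
       [ 0.71503131, -0.48680721, -0.50174592],
       [-0.42076488,  0.27348139, -0.86496523]]), 't': array([-0.35727039, -0.34422161,  1.28689233])}
stand [(0.9, [249.8, 261.7])]
swing [(0.81, 
[... 359 characters left out ...]
  , 288.30643281],
       [  0.        , 503.75465463, 212.33136793],
       [  0.        ,   0.        ,   1.        ]]), 'k1': -0.007771985820053952, 'R': array([[-2.43003779e-02, -9.99704692e-01,  1.42134858e-04],
       [-9.91840741e-01,  2.40914259e-02, -1.25186056e-01],
       [ 1.25145663e-01, -3.18304360e-03, -9.92133273e-01]]), 't': array([0.05208699, 0.58407621, 1.24081239])}
stand [(0.71, [324.5, 202.7])]
swing [(0.79, [369.2, 264.5])]
bar_mid [(0.89, [366.2, 263.3])]
funnel [(0.75, [372.8, 271.2])]
flask [(0.56, [385.2, 254.7])]
flask_mouth [(0.63, [386.9, 255.5])]
beaker [(0.67, [405.4, 202.1])]
bottle [(0.97, [272.4, 259.4])]
jar [(0.91, [327.1, 285.6]), (0.37, [324.8, 203.9])]
```

View pics/a_scene.png

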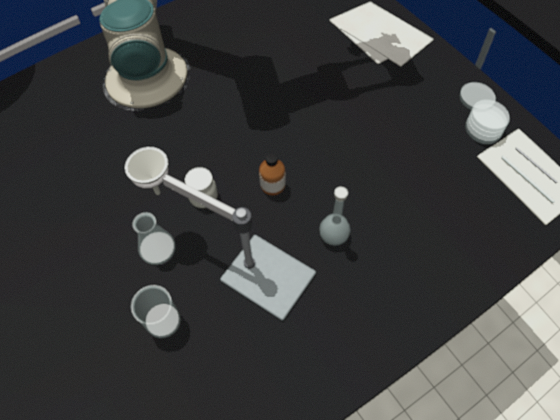

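View pics/a_top.png

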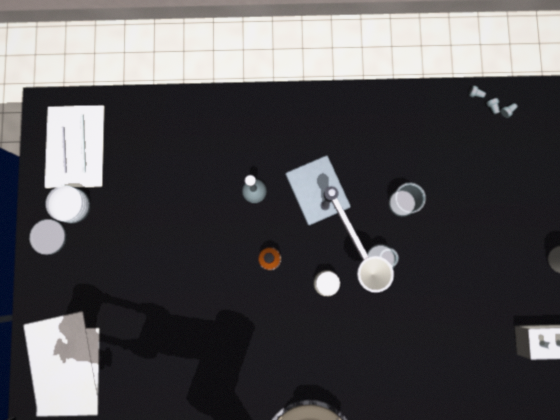

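```bash
python3 - <<'E'
import cv2
a=cv2.imread('pics/a_top.png')[130:330,230:450]; cv2.imwrite('pics/a_topz.png',cv2.resize(a,None,fx=3,fy=3,interpolation=2)[:600])
a=cv2.imread('pics/a_scene.png')[110:350,90:350]; cv2.imwrite('pics/a_scz.png',cv2.resize(a,None,fx=2.5,fy=2.5,interpolation=2)[:600])
E
```

```text
(no output)
```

View pics/a_topz.png

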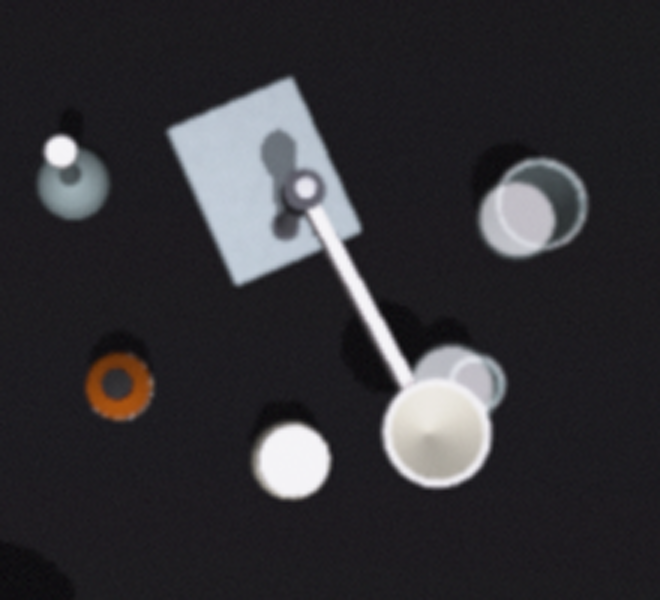

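View pics/a_scz.png

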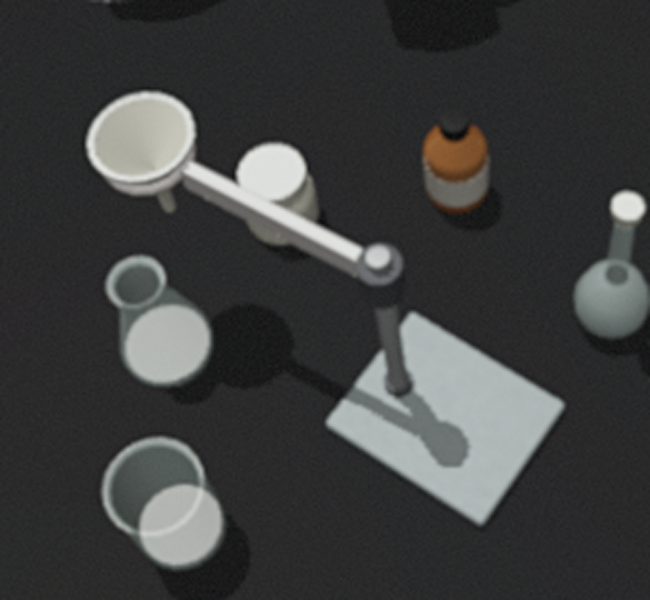

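The funnel (top view at 376,274) hangs a bit on the jar side of the flask mouth (389,258). The post top is at (332,192). I'll compute positions from these pixels.

```bash
cat > h.py <<'E'
import numpy as np
from rig import viewer
def at(cam,px,z):
    c=viewer.get_calibration(cam);K=c['mtx'];q=np.array([(px[0]-K[0,2])/K[0,0],(px[1]-K[1,2])/K[1,1]])
    u=q.copy()
    for _ in range(20): u=q/(1+c['k1']*(u@u))
    d=c['R'].T@np.array([u[0],u[1],1]);o=-c['R'].T@c['t']
    return o+d*(z-o[2])/d[2]
def proj(cam,X):
    c=viewer.get_calibration(cam);p=c['R']@np.array(X)+c['t'];u=p[:2]/p[2];u=u*(1+c['k1']*(u@u))
    return u*c['mtx'][0,0]+c['mtx'][:2,2]
E
python3 - <<'E'
from h import *
P={}
for n,t,s,z in (("post",(331.7,192.3),(240.8,213.2),.218),("mouth",(389.3,258),(144.8,222.8),.110),("rim",(375.7,274),(146.4,166),.216),("flaskfoot",(380.3,258.3),(157,248),.003)):
    a,b=at("top",t,z),at("scene",s,z);P[n]=(a+b)/2;print(n,a.round(4),b.round(4))
w=P['post'];
ang=lambda p:np.arctan2(p[1]-w[1],p[0]-w[0])
for n in("mouth","rim","flaskfoot"):print(n,np.hypot(*(P[n]-w)[:2]),ang(P[n]))
# bench base plate corners -> yaw
c=[at("top",(230+x/3,130+y/3),.012) for x,y in((292,77),(167,130),(237,286),(362,230))]
print(np.round(c,4))
for cc in [(x,y) for x,y in ((415,313),(565,405),(481,523),(326,423))]: print(at("scene",(90+cc[0]/2.5,110+cc[1]/2.5),.012).round(4))
from rig import manip
from scipy.spatial.transform import Rotation as R
q=manip.get_state()['ee_rot'];print(R.from_quat(q[[1,2,3,0]]).as_matrix().round(3))
for n,z in(("jar",.068),("bottle",.105)):pass
print(at("top",(327,283.5),.068),at("top",(270,258.5),.105),at("top",(411,198),.092))
E
```

```text
post [ 0.6041 -0.0574  0.218 ] [ 0.6048 -0.0575  0.218 ]
mouth [ 0.4614 -0.1978  0.11  ] [ 0.4624 -0.1948  0.11  ]
rim [ 0.4247 -0.1457  0.216 ] [ 0.4274 -0.1457  0.216 ]
flaskfoot [ 0.4644 -0.1961  0.003 ] [ 0.463  -0.1962  0.003 ]
mouth 0.19903159781800012 -2.3691734227310124
rim 0.19902710195765286 -2.682199411444911
flaskfoot 0.19760171341136068 -2.36333466521055
[[ 0.7356 -0.0682  0.012 ]
 [ 0.6911  0.0422  0.012 ]
 [ 0.5532 -0.0147  0.012 ]
 [ 0.5991 -0.124   0.012 ]]
[ 0.5574 -0.0114  0.012 ]
[0.6935 0.0429 0.012 ]
[ 0.7365 -0.0663  0.012 ]
[ 0.6003 -0.1222  0.012 ]
[[ 0.    -0.972  0.234]
 [ 0.     0.234  0.972]
 [-1.    -0.     0.   ]]
[ 0.40463883 -0.05179788  0.068     ] [0.46725782 0.08419619 0.105     ] [ 0.60610571 -0.26150143  0.092     ]
```

Emit:
move_arm --rows '[[[0,-479,-513],0,0],[[0,-479,-513],0,0],[[0,-479,-513],0,0],[[0,-479,-513],0,0],[[0,-479,-513],0,0],[[0,-479,-513],0,0],[[0,-479,-513],0,0],[[0,-479,-513],0,0]]'

```text
clock: 1.67
position: [0.2991, 0.2674, 0.2316]
ee_rot: [0.556, -0.438, 0.555, 0.438]
contact_force: [1.1, -0.9, -0.4]
width: 0.0001
```

Emit:
move_arm --rows '[[[0,-250,-268],0,0],[[0,-250,-268],0,0],[[0,-250,-268],0.1,0],[[0,-250,-268],0.2,0],[[0,-250,-268],0.3,0],[[0,-250,-268],0.4,0],[[0,-250,-268],0.5,0],[[0,-250,-268],0.6,0]]'

```text
clock: 2.33
position: [0.4632, -0.0233, 0.2319]
ee_rot: [0.661, -0.252, 0.66, 0.252]
contact_force: [0.7, 0.2, -0.2]
width: -0.0
```

```bash
cat > st.py <<'E'
import numpy as np
from rig import manip
from scipy.spatial.transform import Rotation as R
def st():
    s=manip.get_state();q=s['ee_rot'];M=R.from_quat(q[[1,2,3,0]]).as_matrix()
    print(s['clock'],s['position'].round(4),s['contact_force'].round(2),'q',s['qpos'].round(2));print(M.round(3));return s,M
E
python3 -c "from st import *;st()"
```

```text
2.3333 [ 0.4632 -0.0233  0.2319] [ 0.69  0.23 -0.23] q [-0.2   0.11  1.72  0.    1.31 -0.93]
[[ 0.002 -0.667  0.745]
 [ 0.001  0.745  0.667]
 [-1.    -0.001  0.002]]
```

Emit:
move_arm --rows '[[[30,0,0],0,0],[[46,0,0],0,0],[[46,-24,-6],0,0],[[46,-47,-11],0,0],[[46,-47,-11],0,0]]'

```text
clock: 2.75
position: [0.489, -0.069, 0.1857]
ee_rot: [0.662, -0.253, 0.66, 0.251]
contact_force: [-0.1, -0.3, 0.2]
width: -0.0001
```

```bash
cat > look.py <<'E'
import sys,cv2
from st import *
from rig import viewer
st();n=sys.argv[1]
a=viewer.get_image("top")[130:330,230:450];b=viewer.get_image("scene")[110:350,90:350]
a=cv2.resize(a,(550,500),interpolation=2);b=cv2.resize(b,(542,500),interpolation=2)
cv2.imwrite(f'pics/{n}_t.png',a[:,:,::-1]);cv2.imwrite(f'pics/{n}_s.png',b[:,:,::-1])
E
python3 look.py b
```

```text
2.75 [ 0.489  -0.069   0.1857] [-0.09 -0.28  0.24] q [-0.28  0.18  1.75 -0.    1.2  -1.01]
[[ 0.004 -0.665  0.747]
 [-0.002  0.747  0.665]
 [-1.    -0.004  0.002]]
```

View pics/b_t.png

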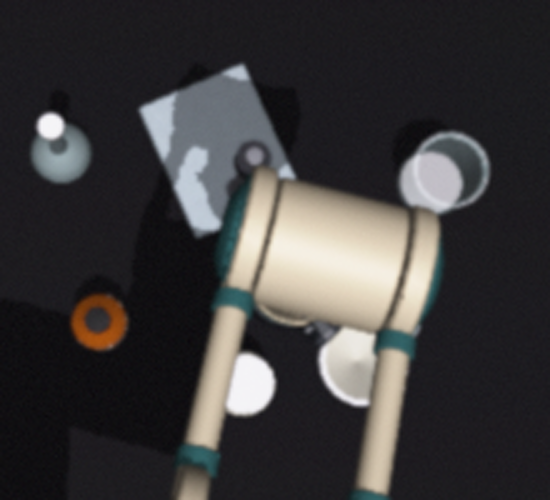

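View pics/b_s.png

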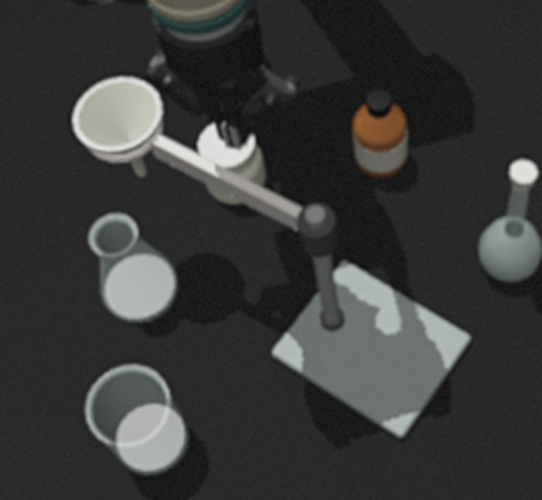

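```bash
python3 - <<'E'
from h import *
from st import *
s,M=st()
p=s['position']
f=lambda q:((q-np.array([90,110]))*[542/260,500/240]).round(0)
print('tcp',f(proj('scene',p)))
for h in(.03,.04,.05,.06,.07,.08):
  for w in(-.06,-.05,-.04,.04,.05,.06): print(h,w,f(proj('scene',p-M[:,0]*h+M[:,2]*w)),end=' ')
  print()
E
```

```text
2.85 [ 0.4866 -0.066   0.1857] [ 0.2  -0.29 -0.24] q [-0.28  0.18  1.75  0.    1.21 -1.01]
[[ 0.001 -0.666  0.746]
 [ 0.001  0.746  0.666]
 [-1.     0.     0.002]]
tcp [238. 140.]
0.03 -0.06 [166. 107.] 0.03 -0.05 [177. 109.] 0.03 -0.04 [188. 111.] 0.03 0.04 [278. 129.] 0.03 0.05 [289. 132.] 0.03 0.06 [301. 134.] 
0.04 -0.06 [164. 100.] 0.04 -0.05 [175. 102.] 0.04 -0.04 [186. 104.] 0.04 0.04 [276. 123.] 0.04 0.05 [288. 125.] 0.04 0.06 [299. 127.] 
0.05 -0.06 [162.  93.] 0.05 -0.05 [173.  95.] 0.05 -0.04 [184.  97.] 0.05 0.04 [275. 116.] 0.05 0.05 [287. 118.] 0.05 0.06 [298. 120.] 
0.06 -0.06 [159.  85.] 0.06 -0.05 [170.  88.] 0.06 -0.04 [182.  90.] 0.06 0.04 [274. 108.] 0.06 0.05 [285. 111.] 0.06 0.06 [297. 113.] 
0.07 -0.06 [157.  78.] 0.07 -0.05 [168.  80.] 0.07 -0.04 [179.  83.] 0.07 0.04 [272. 101.] 0.07 0.05 [284. 104.] 0.07 0.06 [296. 106.] 
0.08 -0.06 [154.  71.] 0.08 -0.05 [165.  73.] 0.08 -0.04 [177.  75.] 0.08 0.04 [271.  94.] 0.08 0.05 [283.  96.] 0.08 0.06 [295.  99.]
```

```bash
python3 - <<'E'
import cv2
a=cv2.imread('pics/b_s.png')[0:200,50:330];a=cv2.convertScaleAbs(a,alpha=2.2,beta=10);cv2.imwrite('pics/bz.png',cv2.resize(a,None,fx=2.8,fy=2.8,interpolation=2))
E
```

```text
(no output)
```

View pics/bz.png

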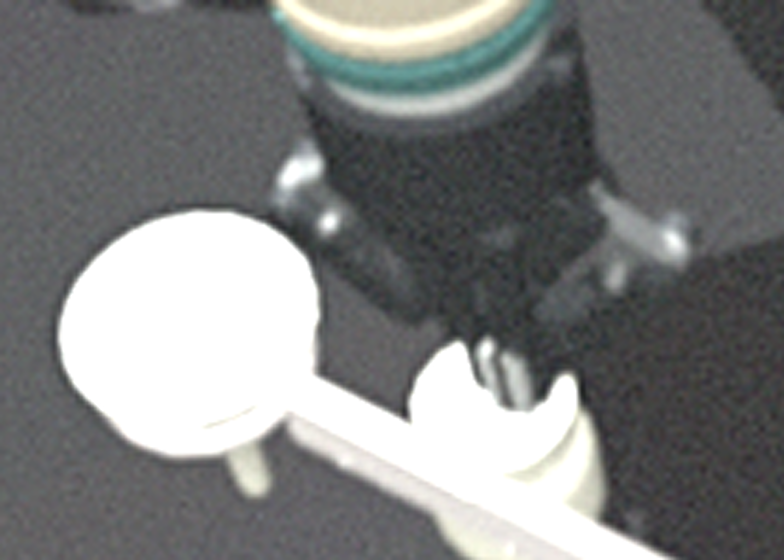

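Emit:
move_arm --rows '[[[0,-5,-1],0,0],[[0,-10,-3],0,0],[[0,-15,-4],0,0],[[0,-20,-6],0,0],[[0,-24,-7],0,0],[[0,-28,-8],0,0],[[0,-32,-9],0,0],[[0,-36,-10],0,0]]'

```text
clock: 3.52
position: [0.5028, -0.0995, 0.1857]
ee_rot: [0.661, -0.251, 0.66, 0.253]
contact_force: [-1.3, 2.0, 2.3]
width: -0.0002
```

```bash
python3 look.py c
```

```text
3.5167 [ 0.5028 -0.0995  0.1857] [-1.32  2.01  2.35] q [-0.33  0.21  1.71  0.    1.22 -1.06]
[[ 0.    -0.666  0.746]
 [ 0.002  0.746  0.666]
 [-1.     0.001  0.002]]
```

View pics/c_s.png

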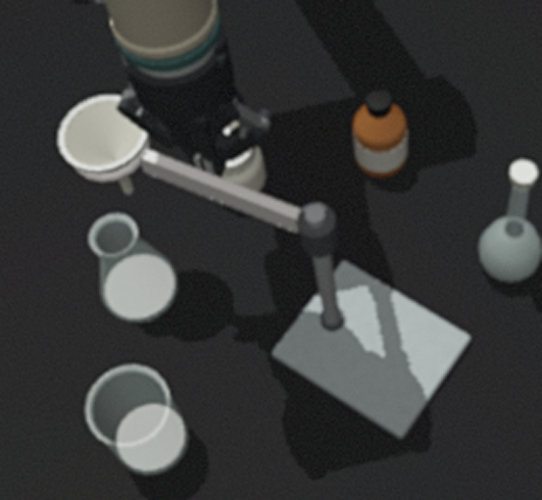

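View pics/c_t.png

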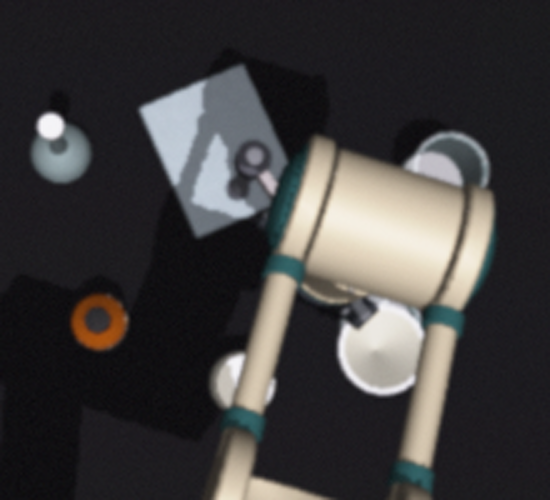

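```bash
cat > ang.py <<'E'
import sys
from h import *
v=[float(x) for x in sys.argv[1:]]
w=np.array([.6044,-.0575])
for c,p in(("scene",(v[0]/542*260+90,v[1]/500*240+110)),("top",(v[2]/2.5+230,v[3]/2.5+130))):
    a=at(c,p,.216)[:2]-w;print(c,np.hypot(*a),np.arctan2(a[1],a[0]))
for th in np.arange(-2.6,-2.3,.02):
    X=[*(w+.2*np.array([np.cos(th),np.sin(th)])),.216]
    print(th.round(3),((proj('scene',X)-[90,110])*[542/260,500/240]).round(1),((proj('top',X)-[230,130])*2.5).round(1))
E
python3 ang.py 103 138 382 347
```

```text
scene 0.19670616444196246 -2.5598900104708586
top 0.19839533885693433 -2.590073383620976
-2.6 [104.7 129.5] [381.1 349.8]
-2.58 [102.2 133.1] [385.  347.3]
-2.56 [ 99.7 136.8] [388.8 344.7]
-2.54 [ 97.3 140.5] [392.5 341.9]
-2.52 [ 95.  144.2] [396.2 339.2]
-2.5 [ 92.7 148. ] [399.8 336.3]
-2.48 [ 90.6 151.8] [403.3 333.4]
-2.46 [ 88.5 155.7] [406.8 330.4]
-2.44 [ 86.4 159.6] [410.3 327.3]
-2.42 [ 84.5 163.5] [413.6 324.2]
-2.4 [ 82.6 167.5] [416.9 321. ]
-2.38 [ 80.9 171.5] [420.1 317.7]
-2.36 [ 79.2 175.5] [423.3 314.4]
-2.34 [ 77.5 179.6] [426.4 311. ]
-2.32 [ 76.  183.7] [429.4 307.6]
-2.3 [ 74.6 187.9] [432.3 304.1]
```

Emit:
move_arm --rows '[[[0,-4,-1],0,0],[[0,-8,-2],0,0],[[0,-11,-3],0,0],[[0,-14,-4],0,0],[[0,-17,-5],0,0],[[0,-19,-5],0,0],[[0,-19,-5],0,0],[[0,-19,-5],0,0]]'

```text
clock: 4.28
position: [0.5125, -0.1184, 0.1856]
ee_rot: [0.661, -0.252, 0.66, 0.251]
contact_force: [0.3, 1.0, 0.2]
width: 0.0002
```

```bash
python3 look.py d; python3 - <<'E'
import cv2
for c in 'st':
  a=cv2.imread(f'pics/d_{c}.png');a=cv2.convertScaleAbs(a,alpha=1.5)
  a=a[80:330,0:250] if c=='s' else a[250:450,300:500]
  cv2.imwrite(f'pics/d_{c}z.png',cv2.resize(a,(600,600) if c=='t' else (600,600),interpolation=2))
E
```

```text
4.2833 [ 0.5125 -0.1184  0.1856] [0.29 0.99 0.21] q [-0.36  0.23  1.68  0.    1.22 -1.09]
[[ 0.002 -0.666  0.746]
 [-0.001  0.746  0.666]
 [-1.    -0.002  0.001]]
```

View pics/d_sz.png

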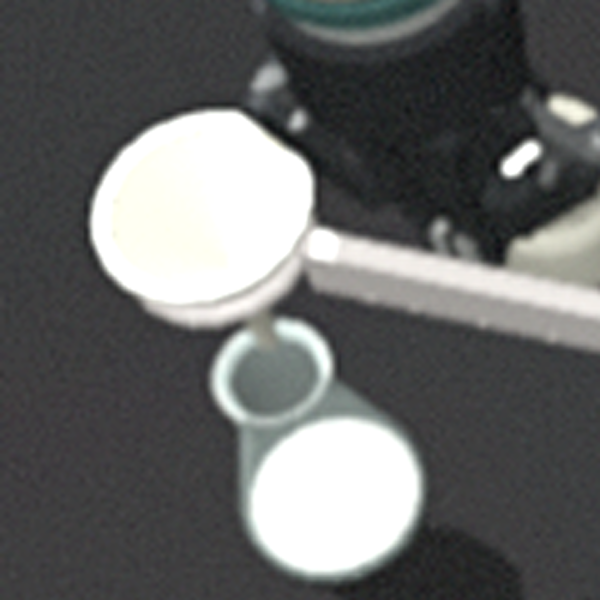

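View pics/d_tz.png

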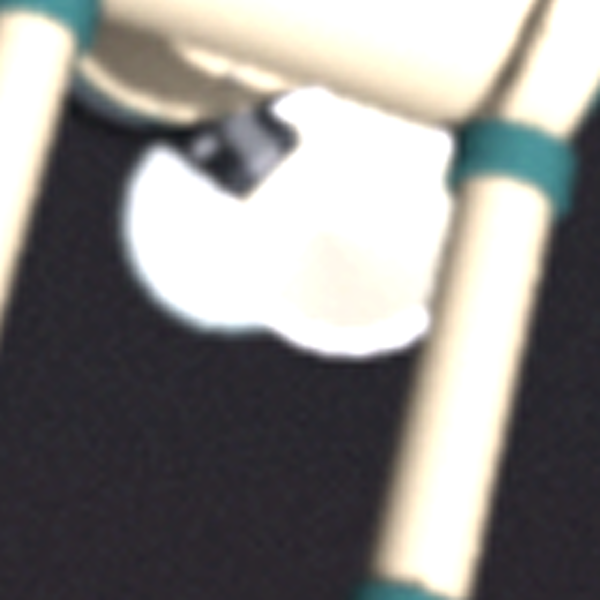

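Emit:
move_arm --rows '[[[0,-2,-1],0,0],[[0,-3,-1],0,0],[[0,-4,-1],0,0],[[0,-4,-1],0,0],[[0,-4,-1],0,0],[[0,-4,-1],0,0]]'

```text
clock: 4.88
position: [0.5145, -0.1219, 0.1858]
ee_rot: [0.661, -0.252, 0.66, 0.251]
contact_force: [-0.8, 1.8, 0.6]
width: 0.0001
```

```bash
python3 look.py e; python3 - <<'E'
import cv2
a=cv2.imread(f'pics/e_s.png')[80:330,0:250]
cv2.imwrite(f'pics/e_sz.png',cv2.resize(a,(600,600),interpolation=2))
E
```

```text
4.8833 [ 0.5145 -0.1219  0.1858] [-0.78  1.77  0.57] q [-0.36  0.24  1.68  0.    1.22 -1.09]
[[ 0.002 -0.666  0.746]
 [-0.001  0.746  0.666]
 [-1.    -0.002  0.001]]
```

View pics/e_sz.png

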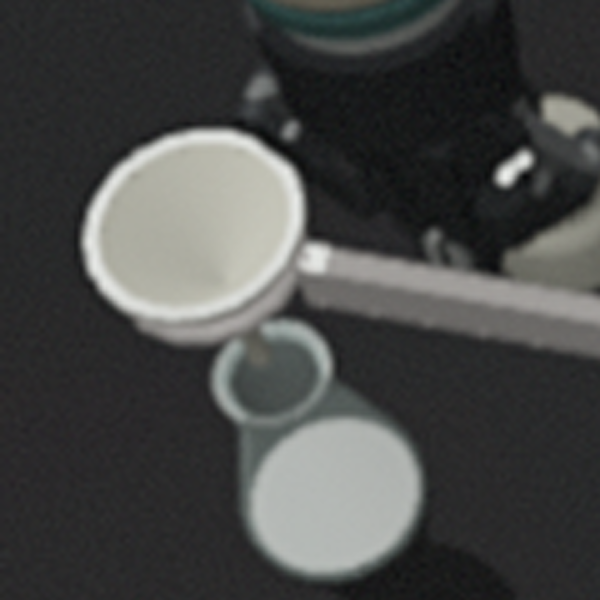

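Scene view: the rim centre gives about -2.37 rad, against a target of -2.367. I'll back off and check with nothing blocking the view.

Emit:
move_arm --rows '[[[0,5,0],0,0],[[0,15,0],0,0],[[0,40,5],0,0],[[0,70,10],0,0],[[-30,95,15],0,0],[[-50,125,15],0,0],[[-50,160,15],0,0],[[-50,190,15],0,0]]'

```text
clock: 5.65
position: [0.398, 0.0311, 0.2367]
ee_rot: [0.662, -0.253, 0.659, 0.251]
contact_force: [-0.1, 0.5, -0.7]
width: -0.0003
```

Emit:
move_arm --rows '[[[0,40,0],0,0],[[0,80,0],0,0],[[0,120,0],0,0],[[0,160,0],0,0],[[0,160,0],0,0],[[0,160,0],0,0]]'

```text
clock: 6.15
position: [0.2895, 0.1516, 0.2362]
ee_rot: [0.662, -0.255, 0.658, 0.253]
contact_force: [-0.1, -1.0, 0.5]
width: -0.0003
```

```bash
python3 look.py f; python3 - <<'E'
import cv2
a=cv2.imread(f'pics/f_s.png')[80:330,0:250]
cv2.imwrite(f'pics/f_sz.png',cv2.resize(a,(600,600),interpolation=2))
a=cv2.imread(f'pics/f_t.png')
cv2.imwrite(f'pics/f_tz.png',cv2.resize(a[120:420,220:520],(600,600),interpolation=2))
E
```

```text
6.15 [0.2895 0.1516 0.2362] [-0.11 -1.03  0.52] q [ 0.27 -0.12  1.94 -0.    1.32 -0.46]
[[ 0.007 -0.67   0.742]
 [-0.001  0.742  0.67 ]
 [-1.    -0.005  0.004]]
```

View pics/f_sz.png

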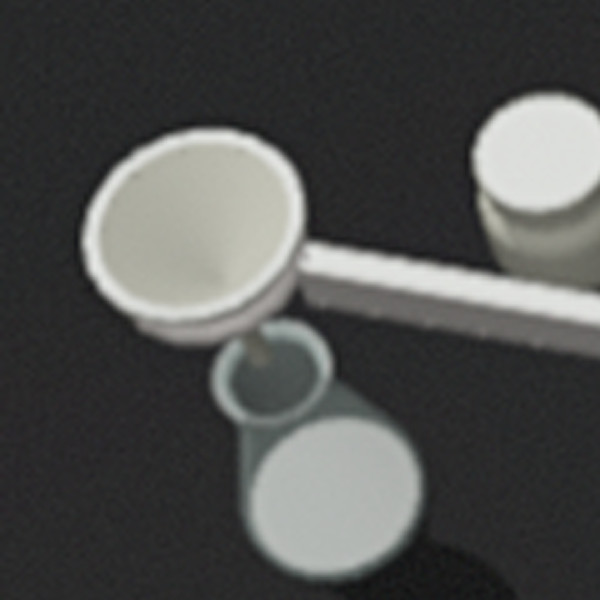

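View pics/f_tz.png

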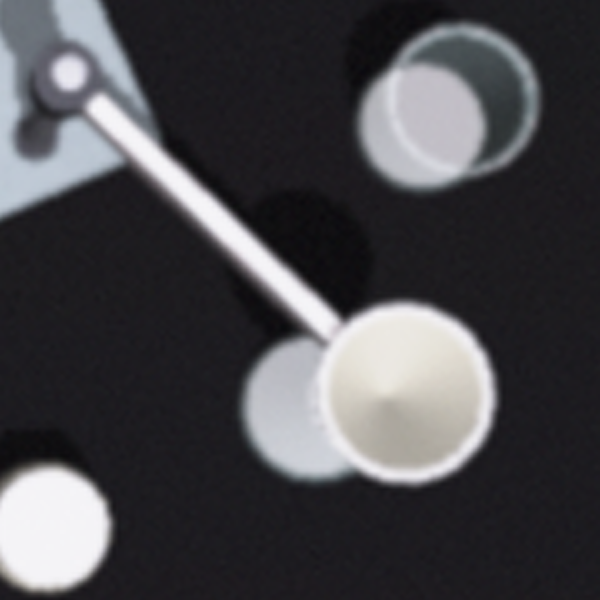

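```bash
python3 ang.py 81 173.8 423 316 | head -2; python3 - <<'E'
from h import *
w=np.array([.6044,-.0575])
f=lambda q:(((q-np.array([90,110]))*[542/260,500/240])-[0,80])*2.4
for th in(-2.40,-2.367,-2.34):
  u=np.array([np.cos(th),np.sin(th)])
  print(th,'tip',f(proj('scene',[*(w+.2*u),.122])),'mouth',f(proj('scene',[*(w+.2*u),.110])))
E
```

```text
scene 0.19905748001092355 -2.3694339216542466
top 0.20074171971437377 -2.365904922535111
-2.4 tip [265.30347703 343.25395904] mouth [273.10182507 358.67134727]
-2.367 tip [259.22127453 358.2663566 ] mouth [267.11596068 373.57028407]
-2.34 tip [254.62373954 370.69678887] mouth [262.59400115 385.90589759]
```

```bash
python3 -c "
from rig import manip
print(manip.get_state()['qd'].round(3)); print(manip.sign_off())"
```

```text
[-0.039  0.015 -0.011  0.003  0.003  0.001]
the job is handed in; nothing more can be done
None
```

I pushed the bare metal bar about 110 mm out from the post with the side of the closed fingertips, turning it about 0.31 rad counter-clockwise. Then I backed the tool off and up, and handed the job in at about 6 s on the clock.

**Last checks (tool clear of the stand):**
- **Alignment:** the funnel's bearing about the post read -2.369 rad in the scene view and -2.366 rad in the top view. The flask mouth had measured -2.369 rad at the start. That puts the stem within roughly 1–2 mm of the mouth's centre, which is about the calibration's accuracy. The stem tip in the scene picture agrees.
- **Holding still:** the scene pictures before and after I backed off show the funnel in the same place.
- **Vessels:** the flask, beaker and jar look unmoved. I did not re-check the bottle and the measuring flask after the last move.
- **Contact:** the tool force read at the end of each push was at most about 3.5 N. I saw no contact with anything but the bar. A gripper knuckle passed above the funnel rim, by an estimated 40 mm.
- **At hand-in:** the first joint still read 0.04 rad/s, so the robot was just settling, clear of everything.

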